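# Squeeze a rubber sanding drum three clicks in the bench press and hold it

## Task

Draw the bench press's lever down by its red ball knob until you feel the ram's nose meet the washer on top of the rubber sanding drum, then squeeze the drum exactly three clicks more, going no further even for a moment, and hold the lever there so the fitter can run the lock nut on. Finish with your hand still on the knob and the squeeze still held: the ratchet quadrant only clicks off the stroke, and the lever springs back if let go. Leave the other things on the bench where they are.

Things in the scene. Friction and masses are not known exactly. Their poses are not given: they have to be found in the camera images.
- press: Dark teal cast C-frame bench press, 350 mm tall, fixed. Origin on the bench under the ram's axis; x points from the open front back to the column, y to the side away from the lever, z up. The steel ram (25 mm square, round nose 38 mm across) comes straight down on the origin's axis. The head spans x -40 to +150, y -42 to +42, z 200 to 310 mm; the click plunger beside it reaches z 352.
- lever: The press's lever, a 13 mm steel bar with a red ball knob at its end. Origin on its level turning axis, in the lever's plane, 250 mm above the bench; in the press's frame at x +33, y -90 mm. It swings in the vertical plane through this point that is parallel to the press's x and z. Its own axes equal the press's at lever angle 0 and turn with it.
- lever_angle (a joint): Lever angle, rad, 0 to 1.30, growing as the knob goes down. At 0 the lever points to the front (press -x) and 0.40 above level; at 0.40 it is level. 1 rad moves the ram 20 mm; at 0 its nose is 144 mm above the bench. Starts at 0 or 0.12, in a notch.
- click_roller (a point): Spring roller over the brass ratchet quadrant on the lever's hub. Notches every 0.12 rad: roller seated at lever 0, 0.12, 0.24...; a click each time it rides over the tooth between (0.06, 0.18...). Before contact the knob takes about 2 N, 2 N more when climbing out of a notch and 2 N less when dropping into the next; let go, the lever stays in its notch.
- knob (a point): Centre of the red plastic ball knob, 35 mm across, on the lever's end, 210 mm from the lever's origin; 332 mm above the bench at lever 0, about 125 mm at 1.05. Can be pinched from above with the fingers either side of the lever's plane; the ball pivots in the fingers as the lever swings.
- drum: Rubber sanding drum standing under the ram on a steel collar, fixed: green abrasive sleeve 75 mm across and 66 mm tall. Origin on its axis at the underside of its lower flange, 4 mm below the sleeve, 42 to 52 mm above the bench from run to run, z up. Its washer's top at rest is 86 mm above this origin, so the nose meets it at a lever angle between 0.30 and 0.77.
- drum_washer (a joint): How far the washer on the drum's top (steel, 50 mm across, on a black rubber core) is pressed down, m, 0 (at rest) to 0.016. The rubber pushes back with 42 N from first touch plus 6 N per mm: at the knob some 4 N more, coming on over about 0.03 rad at contact, and 1.4 N more for each click. If let go, the lever springs back up.
- sleeve: Bystander: spare green abrasive sleeve standing on the bench, 75 mm across, 70 mm tall; origin under its centre.
- wrench: Bystander: steel wrench lying on the bench, 200 mm long; origin under its middle, x along it.
- jar: Bystander: amber glass jar with a black lid, 60 mm across, 70 mm tall; origin under its centre.
- locknut: Bystander: steel hexagon nut, 22 mm across, 12 mm tall, lying on the bench before the press; origin under its centre.

How it is judged:
By the outcome, as a careful person would: the job done as asked, in the order asked, and still so for the second after the job is handed in, while the arm keeps its last pose, push and grip.
It also fails if it takes over 72 s, if anything falls off the work surface, if the arm or the gripper's body presses on something with over 40 N, if the wrist force passes 120 N, or if a joint passes its speed limit or range.

## Robot

A 7-joint arm with a two-finger parallel gripper is mounted at the origin on the work surface. World frame = base frame: x ahead of the robot, y to its left, z up, the work surface at z = 0. Lengths are in m, angles in rad, forces in N, time in s.
With the tool pointing down it reaches from about 0.4 to 0.85 m from the base axis. Payload 10.4 kg.
Tool frame: the origin (TCP) lies on the centre line of the jaws, within the pads' length; the fingertips stand 11 mm ahead of it and the grasp point (between the pads) lies 8 mm behind it; z points along the fingers, y is the line along which they close (so a half turn about z gives the same grasp; the last joint's range is limited). The gripper opens to 87 mm and grips with 3 to 60 N. Pads are 19 mm wide; open, the fingers measure 117 mm over their backs; the gripper's body (75 mm by 190 mm) begins 51 mm behind the grasp point.
Start: joints at [-1.144, 0.332, -0.065, 1.46, 0.022, 1.35, -0.088], TCP at [0.272, 0.563, 0.234] pointing down, gripper open.
Joint ranges: [-2.6, 2.6], [-0.5, 2.12], [-1.47, 1.34], [0.16, 2.42], [-1.27, 4.41], [0.06, 2.06], [-2.6, 2.6]. Speed limits (rad/s): [2.22, 2.22, 2.79, 2.79, 3.14, 3.14, 3.14].

## Interface

Orientations are given as a unit quaternion [x, y, z, w].
In Python, from bench import r gives the robot as it stands.
- The arm moves only by the shell command python3 -m pendant 'ROWS' [OPENING] [FORCE]. ROWS is JSON, a list of rows, each a list of 4 numbers: the shift along the tool's x, y, z in m, then the turn about the tool's z in rad. A call has 1 to 8 rows; each row shifts and turns the commanded pose from where the row before left it, along the tool's axes as they then stand; what a row does not reach is not made up. A row lasts 1/12 s, in which the tool goes at most 41.7 mm and 7.16 degrees, less where a joint would pass 70% of its speed; a pose out of reach is approached as far as the arm can. A call with a gripper value outside its range is refused whole. OPENING is the opening, from 0 (shut) to 1 (fully open), set as the call begins (- or left out, the last holds). The fingers move at their own pace and stop on an object; FORCE is the grip in N (left out, the last holds). Time passes only in rows, so rows that do not move let the fingers close. It gives the time, the measured TCP pose, the force, the opening and the grip force at its end, in the units of the state.
- r.read_state(): the state, without advancing time (a new reading comes with each control period).
- r.camera(name): name is "scene" or "top"; returns a dict with "img" (384x512x3 uint8, red, green, blue), "camera_matrix" (3x3 intrinsics, pixels), "dist_coeffs" ([k1, k2, p1, p2, k3] as OpenCV has them; the pictures are not rectified), "xyz" and "attitude" of the camera in the world. Camera axes: x right, y down, z forward; pixel columns grow to the right and rows downward; lengths in m; the calibration is good to about 2 mm. A picture is of the moment at which its call begins. There is no depth.
- r.close_job(): hands the job in; it is judged then, once.
Trained networks look in the newest picture that a camera, given by its name, has taken for a name from the list of things; names that differ only in an ending like _2 or _b are one class to them, and where a whole thing is asked for, a point or a joint stands for the part that bears it (a point fixed in the world has none). Each returns a list of dicts, best first, with "score" (0 to 1); they miss things now and then, are a little off and sometimes report something else, mostly with a low value. They report only what shows in the picture. A call takes as long as a camera call.
- r.outline_of(thing, camera): "mask" (384x512 bool, what is visible of it) and "bbox" ([centre column, centre row, width, height] in pixels, round what is visible of it).
The state is a dict: "time": time; "joint_positions": joint angles; "joint_vel": joint speeds; "joint_torque": joint torques, N m; "ee_pos": TCP position; "eef_rot": TCP orientation; "ft_force": force on the tool from outside, world axes, zero at the start; "torque": the same for the moment, N m; "width": finger opening in m; "grip_force": force on a finger pad.
Only numpy, scipy, OpenCV 4.12 (cv2) and the standard library are available. Lean on these libraries where they do the work, as an engineer would, in place of code of your own. Each camera call takes 0.05 s, during which the arm holds its last target. There are 200 camera calls.

## Working session

There is one attempt and no reset: what is moved stays moved. The work goes in short steps, Python scripts to look and compute and a shell command to move; the robot and the scene stay as the last step left them, time stands still between calls to the robot, and variables do not carry over. Pictures are saved under pics/ and viewed, at most 10 in all, crops included, and the job is handed in when it is done.

```bash
mkdir -p pics
cat > h.py <<'E'
from bench import r
import numpy as np, cv2
from scipy.spatial.transform import Rotation as R
def cam(n):
    c=r.camera(n); return c
def att(c):
    a=np.array(c["attitude"],float)
    return a if a.shape==(3,3) else R.from_quat(a).as_matrix()
def ray(c,u,v):
    p=cv2.undistortPoints(np.array([[[u,v]]],float),np.array(c["camera_matrix"],float),np.array(c["dist_coeffs"],float))[0,0]
    d=att(c)@np.array([p[0],p[1],1]); return np.array(c["xyz"],float),d/np.linalg.norm(d)
def tri(o1,d1,o2,d2):
    A=np.stack([d1,-d2],1); s=np.linalg.lstsq(A,o2-o1,rcond=None)[0]
    a=o1+s[0]*d1;b=o2+s[1]*d2; return (a+b)/2,np.linalg.norm(a-b)
def proj(c,P):
    A=att(c); rv=cv2.Rodrigues(A.T)[0]; t=-A.T@np.array(c["xyz"],float)
    return cv2.projectPoints(np.atleast_2d(np.array(P,float)),rv,t,np.array(c["camera_matrix"],float),np.array(c["dist_coeffs"],float))[0][:,0]
E
python3 - <<'E'
from h import *
cs={}
for n in("scene","top"):
    c=cs[n]=cam(n); cv2.imwrite(f"pics/{n}0.png",c["img"][:,:,::-1]); print(n,c["xyz"],c["attitude"],c["camera_matrix"])
    for t in("knob","press","lever","drum","drum_washer","sleeve","jar","locknut","wrench","click_roller"):
        for o in r.outline_of(t,n)[:2]: print(n,t,round(o["score"],2),np.round(o["bbox"],1),np.round(np.argwhere(o["mask"]).mean(0)[::-1],1))
print(r.read_state())
E
```

```text
scene [ 1.22782611 -0.34263076  1.32312147] [ 0.80771957  0.52096297 -0.14264131 -0.23630519] [[468.49477728   0.         258.3977704 ]
 [  0.         468.49477728 194.35084156]
 [  0.           0.           1.        ]]
scene knob 0.93 [324.4 178.6  42.9  50.9] [325.1 179.3]
scene knob 0.27 [297.8 193.6  31.3  28.6] [296.8 193.7]
scene press 0.89 [307.  173.1  81.8 124.8] [309.6 169.9]
scene lever 0.73 [327.4 180.6  43.3  51.7] [325.3 179. ]
scene drum 0.65 [298.9 194.1  26.7  29.4] [296.4 193.3]
scene drum_washer 0.64 [302.1 187.3  18.9  11.8] [298.6 188.4]
scene sleeve 0.69 [175.2 206.5  25.5  32. ] [174.7 207.3]
scene jar 0.86 [197.  270.7  20.2  27.8] [196.7 270.6]
scene jar 0.16 [175.8 207.6  22.2  32.7] [174.9 206.8]
scene locknut 0.61 [264.6 233.4   4.8   8.9] [264.4 232.5]
scene wrench 0.89 [145.3 276.9  49.6  41.5] [141.8 275.2]
top [ 0.3533123  -0.04240207  1.44064768] [-0.67583527  0.72962234 -0.07629973  0.07124802] [[434.61962171   0.         256.60528996]
 [  0.         434.61962171 190.73660242]
 [  0.           0.           1.        ]]
top knob 0.69 [190.6 167.3  70
[... 542 characters left out ...]
 'joint_positions': array([-1.14361347,  0.33217861, -0.06470721,  1.46006052,  0.02159861,
        1.34988701, -0.08850173]), 'joint_vel': array([-0.0004995 , -0.00071592,  0.00010849, -0.00015323,  0.0003533 ,
        0.00149999, -0.00106663]), 'joint_torque': array([ 6.86479343e-04, -6.23057413e+01,  2.48291198e-02, -3.90126765e+01,
       -6.10875757e-02,  3.13608907e-02, -3.32627587e-05]), 'ee_pos': array([0.27172801, 0.56288791, 0.23360778]), 'eef_rot': array([2.22997020e-01, 9.74819123e-01, 8.10391063e-05, 4.22753068e-06]), 'ft_force': array([0.32278202, 0.57824015, 0.18254075]), 'torque': array([-0.00356366, -0.01889301,  0.01507184]), 'grip_force': 0.0, 'width': 0.08704033506135797}
```

View pics/scene0.png

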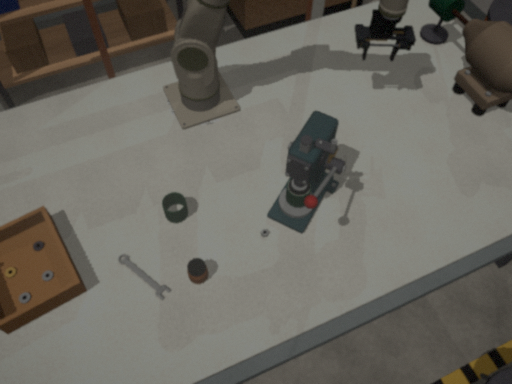

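View pics/top0.png

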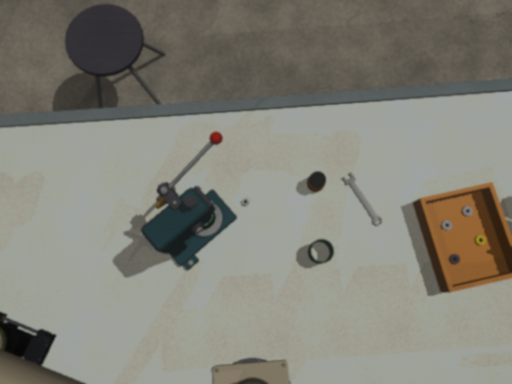

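The scene picture shows the knob at about (311,201). The top picture shows it at (216,137), with the bar running to the hub near (165,187).

Run:
```python
from h import *
P={}
cs={n:cam(n) for n in("scene","top")}
for n,(u,v) in {"scene":(311,201),"top":(216,137)}.items():
    im=cs[n]["img"].astype(int); m=(im[...,0]>110)&(im[...,1]<70)&(im[...,2]<80)
    k=np.zeros_like(m);k[v-12:v+13,u-12:u+13]=1;m&=k.astype(bool)
    (x,y),rad=cv2.minEnclosingCircle(np.argwhere(m)[:,::-1].astype(np.float32)); P[n]=(x,y); print(n,x,y,rad,m.sum())
K,e=tri(*ray(cs["scene"],*P["scene"]),*ray(cs["top"],*P["top"])); print("knob",K,e)
# yaw candidates: the bar in the top picture; project model bar for yaw grid and draw best
c=cs["top"]
big=cv2.resize(c["img"][110:290,110:290],(590,590),interpolation=cv2.INTER_CUBIC)[:,:,::-1].copy()
cv2.imwrite("pics/topcrop.png",big)
s=cs["scene"]["img"][100:245,245:390]; cv2.imwrite("pics/scenecrop.png",cv2.resize(s,(590,590),interpolation=cv2.INTER_CUBIC)[:,:,::-1])
for a0 in(0.,.12):
    el=.4-a0
    g=cv2.cvtColor(c["img"],cv2.COLOR_RGB2GRAY)
    for n,uv in {"hubface":(165,187),"barmid":(190,163)}.items():
        o,d=ray(c,*uv); z=.25 if n=="hubface" else .25+.105*np.sin(el)
        p=o+d*(z-o[2])/d[2]; w=p-K; print(a0,n,p,"yaw of +x",np.degrees(np.arctan2(w[1],w[0])),np.hypot(w[0],w[1]))
```

```text
scene 310.6666564941406 200.6666717529297 2.687525510787964 22
top 216.0 135.5 5.02503776550293 62
knob [0.74424899 0.0371143  0.34046251] 0.000618258206286674
0.0 hubface [0.63570456 0.19442119 0.25      ] yaw of +x 124.60633724489304 0.19112129975671666
0.0 barmid [0.68814357 0.11592056 0.29088893] yaw of +x 125.4486308541993 0.09673801849935877
0.12 hubface [0.63570456 0.19442119 0.25      ] yaw of +x 124.60633724489304 0.19112129975671666
0.12 barmid [0.6916008  0.11755528 0.27901734] yaw of +x 123.20453351775708 0.09613835775005537
```

View pics/topcrop.png

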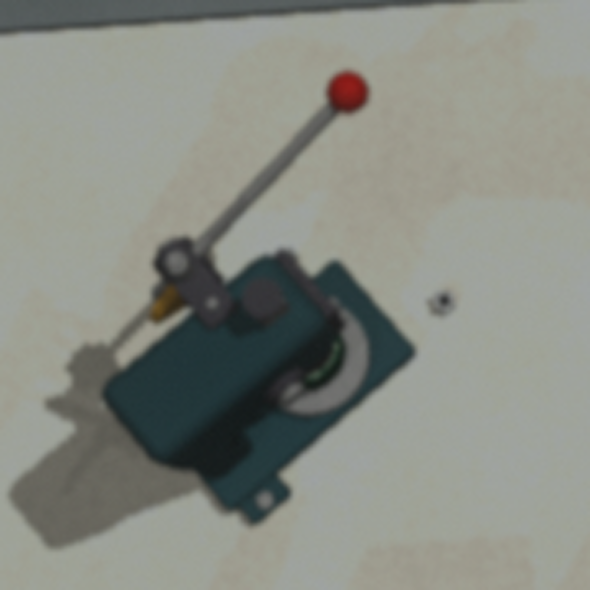

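View pics/scenecrop.png

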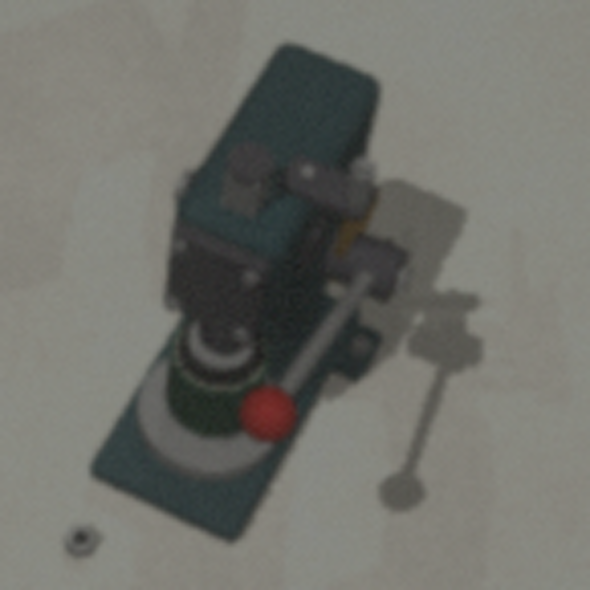

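```bash
cat >> h.py <<'E'
def uvt(x,y): return 110+(x+.5)/3.278-.5,110+(y+.5)/3.278-.5
def uvs(x,y): return 245+(x+.5)/4.069-.5,100+(y+.5)/4.069-.5
def atz(c,uv,z):
    o,d=ray(c,*uv); return o+d*(z-o[2])/d[2]
E
python3 - <<'E'
from h import *
s=cam("scene");t=cam("top")
K,e=tri(*ray(s,*uvs(268,413)),*ray(t,*uvt(347,91))); print("knob",K,e)
def yaw(w): return np.degrees(np.arctan2(w[1],w[0]))
for z in(.0,.02): 
    print("base edge",z,yaw(atz(t,uvt(222,508),z)-atz(t,uvt(413,352),z)), "front", yaw(atz(t,uvt(335,262),z)-atz(t,uvt(413,352),z)), atz(t,uvt(413,352),z),atz(t,uvt(335,262),z))
print("head top edge",yaw(atz(t,uvt(160,457),.31)-atz(t,uvt(336,322),.31)))
print("scene base edge",yaw(atz(s,uvs(330,345),.02)-atz(s,uvs(235,540),.02)),"front",yaw(atz(s,uvs(235,540),.02)-atz(s,uvs(95,470),.02)))
for el in(.4,.28):
    for z in (K[2],.25+.21*np.sin(el)):
        k=atz(t,uvt(347,91),z); b=atz(t,uvt(213,237),.25+.03*np.sin(el)); w=b-k; print(el,k,"bar yaw",yaw(w),np.hypot(*w[:2]), "scene proj of knob",proj(s,k),uvs(268,413))
print("nut",atz(t,uvt(441,302),.01), "tool x,y", R.from_quat(r.read_state()["eef_rot"]).as_matrix())
E
```

```text
knob [0.74158698 0.0391299  0.33297398] 0.0003192701332631959
base edge 0.0 125.34074722141278 front 36.5922463910588 [0.57401497 0.01223146 0.        ] [0.67392575 0.08641078 0.        ]
base edge 0.02 125.34074722141278 front 36.59224639105879 [0.57095103 0.011473   0.02      ] [0.66947479 0.08462251 0.02      ]
head top edge 123.96820969373006
scene base edge 129.6046497451298 front 35.76493503398756
0.4 [0.74152195 0.03898069 0.33297398] bar yaw 127.37551150807207 0.15854557369299233 scene proj of knob [[310.35723627 201.132306  ]] (310.48672892602605, 201.1220201523716)
0.4 [0.74194116 0.03906857 0.33177785] bar yaw 127.51501745067542 0.15873068289669942 scene proj of knob [[310.41484084 201.50200447]] (310.48672892602605, 201.1220201523716)
0.28 [0.74152195 0.03898069 0.33297398] bar yaw 127.00332147310606 0.15851313118824728 scene proj of knob [[310.35723627 201.132306  ]] (310.48672892602605, 201.1220201523716)
0.28 [0.75026249 0.04081303 0.30803469] bar yaw 129.85428141295966 0.16251156654849758 scene proj of knob [[311.5409052  208.73170468]] (310.48672892602605, 201.1220201523716)
nut [ 0.62170112 -0.02006227  0.01      ] tool x,y [[-9.00543563e-01  4.34765787e-01  3.26168603e-05]
 [ 4.34765788e-01  9.00543560e-01  7.12873028e-05]
 [ 1.62037681e-06  7.83780167e-05 -9.99999997e-01]]
```

The knob is at (0.742, 0.039, 0.332) at lever 0, and press +x has a yaw of about 126°. I'll lift, turn the jaws to yaw 36°, then cross over.

```bash
python3 -m pendant '[[0,0,-0.038,0.0824],[0,0,-0.038,0.0824],[0,0,-0.038,0.0824],[0,0,-0.038,0.0824],[0,0,-0.038,0.0824],[0,0,-0.038,0.0824]]' 1 20
python3 -m pendant '[[-0.03,0.004,0,0],[-0.038,0.004,0,0],[-0.038,0.004,0,0],[-0.038,0.004,0,0],[-0.038,0.004,0,0],[-0.038,0.004,0,0],[-0.038,0.004,0,0],[-0.038,0.004,0,0]]'
python3 -m pendant '[[-0.038,0.004,0,0],[-0.038,0.004,0,0],[-0.038,0.004,0,0],[-0.038,0.004,0,0],[-0.038,0.004,0,0],[-0.038,0.004,0,0],[-0.038,0.004,0,0],[-0.03,0.004,0,0]]'
```

```text
time: 1.8
ee_pos: [0.2715, 0.5624, 0.4638]
eef_rot: [0.457, 0.89, 0.0, -0.0]
ft_force: [0.7, 1.3, -0.2]
width: 0.0872
grip_force: 0.0
time: 2.47
ee_pos: [0.4722, 0.3402, 0.4618]
eef_rot: [0.455, 0.891, 0.0, 0.0]
ft_force: [1.2, 1.1, 0.2]
width: 0.0873
grip_force: 0.0
time: 3.13
ee_pos: [0.672, 0.118, 0.4614]
eef_rot: [0.455, 0.89, -0.0, 0.0]
ft_force: [0.1, -0.4, -0.4]
width: 0.087
grip_force: 0.0
```

```bash
cat > w.py <<'E'
from h import *
def to(K=(.742,.039,.324)):
    s=r.read_state(); M=R.from_quat(s["eef_rot"]).as_matrix(); p=np.array(s["ee_pos"])
    print("pos",p.round(4),"tool y yaw",np.degrees(np.arctan2(M[1,1],M[0,1])).round(2),"shift in tool axes",(M.T@(np.array(K)-p)).round(4),"F",np.round(s["ft_force"],2),s["width"],s["grip_force"])
if __name__=="__main__": to()
E
python3 -m pendant '[[-0.034,0,0,0],[-0.034,0,0,0],[-0.03,0,0,0],[0,0,0,0]]'; python3 w.py
```

```text
time: 3.47
ee_pos: [0.7304, 0.0352, 0.4578]
eef_rot: [0.458, 0.889, -0.003, -0.001]
ft_force: [0.3, -1.5, -1.8]
width: 0.0872
grip_force: 0.0
pos [0.7304 0.0352 0.4578] tool y yaw 35.5 shift in tool axes [-0.0036  0.0125  0.1337] F [ 0.28 -1.54 -1.84] 0.08722285345158422 0.0
```

```bash
python3 -m pendant '[[0,0.012,0.02,0],[0,0,0.03,0],[0,0,0.015,0],[0,0,0,0],[0,0,0,0]]'; python3 w.py
python3 - <<'E'
from h import *
for n,(u,v) in {"scene":(310,195),"top":(216,137)}.items():
    c=cam(n);im=c["img"][v-45:v+45,u-45:u+45]; cv2.imwrite(f"pics/{n}1.png",cv2.resize(im,(400,400),interpolation=cv2.INTER_CUBIC)[:,:,::-1])
a=cv2.imread("pics/scene1.png");b=cv2.imread("pics/top1.png");cv2.imwrite("pics/both1.png",np.hstack([a,b]))
E
```

```text
time: 3.88
ee_pos: [0.7375, 0.0488, 0.3965]
eef_rot: [0.455, 0.891, -0.0, -0.001]
ft_force: [-0.0, 0.4, 1.3]
width: 0.0873
grip_force: 0.0
pos [0.7375 0.0488 0.3965] tool y yaw 35.92 shift in tool axes [-0.0107 -0.0021  0.0725] F [-0.03  0.4   1.34] 0.08725538421305142 0.0
```

View pics/both1.png

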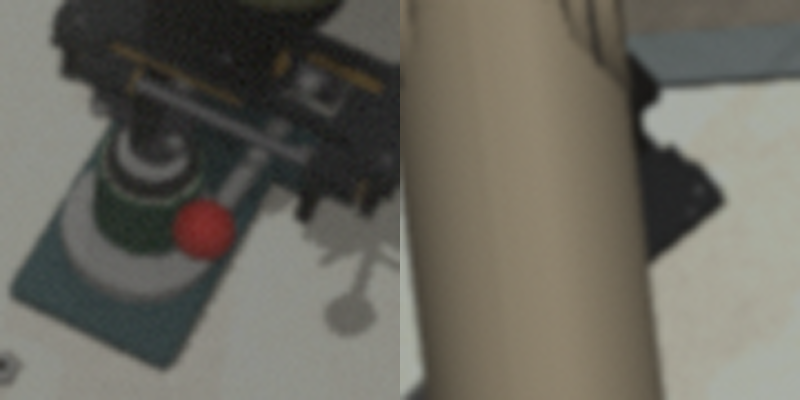

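The scene crop shows the open fingers behind and above the ball, which is at crop (205,230), with the bar running between them. This agrees with the numbers, so I'll descend.

```bash
python3 -m pendant '[[-0.011,-0.002,0.01,0],[0,0,0.02,0],[0,0,0.02,0],[0,0,0.015,0],[0,0,0.0075,0],[0,0,0,0],[0,0,0,0]]'; python3 w.py
```

```text
time: 4.57
ee_pos: [0.743, 0.038, 0.3247]
eef_rot: [0.455, 0.891, 0.0, 0.0]
ft_force: [0.8, -0.5, -0.1]
width: 0.0871
grip_force: 0.0
pos [0.743  0.038  0.3247] tool y yaw 35.88 shift in tool axes [ 0.0014 -0.0002  0.0007] F [ 0.83 -0.45 -0.13] 0.08708615786460586 0.0
```

```bash
python3 -m pendant '[[0,0,0,0],[0,0,0,0],[0,0,0,0],[0,0,0,0],[0,0,0,0],[0,0,0,0],[0,0,0,0],[0,0,0,0]]' 0.2 35; python3 w.py;python3 -m pendant '[[0,0,0,0],[0,0,0,0],[0,0,0,0],[0,0,0,0]]'; python3 w.py
```

```text
time: 5.23
ee_pos: [0.7427, 0.0385, 0.3241]
eef_rot: [0.455, 0.891, 0.0, -0.0]
ft_force: [-0.1, -0.8, 0.4]
width: 0.0418
grip_force: 0.0
pos [0.7427 0.0385 0.3241] tool y yaw 35.91 shift in tool axes [ 0.0009 -0.0003  0.0001] F [-0.13 -0.79  0.43] 0.04182920029605138 0.0
time: 5.57
ee_pos: [0.7421, 0.0379, 0.3239]
eef_rot: [0.455, 0.89, -0.001, -0.001]
ft_force: [-5.0, -2.2, -0.2]
width: 0.033
grip_force: 35.0
pos [0.7421 0.0379 0.3239] tool y yaw 35.87 shift in tool axes [ 0.0009  0.0006 -0.0001] F [-5.03 -2.22 -0.2 ] 0.032997582291432265 34.9903136305511
```

```bash
python3 -m pendant '[[0,-0.001,0,0],[0,0,0,0],[0,0,0,0],[0,0,0,0]]'; python3 w.py
```

```text
time: 5.9
ee_pos: [0.742, 0.0378, 0.324]
eef_rot: [0.455, 0.891, 0.0, 0.0]
ft_force: [-0.0, -0.3, -1.0]
width: 0.0331
grip_force: 35.0
pos [0.742  0.0378 0.324 ] tool y yaw 35.9 shift in tool axes [ 0.0009  0.0007 -0.    ] F [-0.   -0.34 -1.03] 0.03310631550039268 34.987439922988415
```

```bash
cat > m.py <<'E'
from h import *
import sys
u=np.array([-.588,.809,0]); n=np.array([.809,.588,0]); O=np.array([.742,.0378,.332])+.21*np.cos(.4)*u; O[2]=.25
F=[];A=[]
for i in range(int(sys.argv[1]) if len(sys.argv)>1 else 3):
    r.camera("top"); s=r.read_state()
    d=np.array(s["ee_pos"])+[0,0,.008]-O; f=-d@u; el=np.arctan2(d[2],f); A.append([.4-el,np.hypot(f,d[2]),d@n])
    t=-u*np.sin(el)+np.array([0,0,-np.cos(el)]); rad=-u*np.cos(el)+np.array([0,0,np.sin(el)])
    G=np.array(s["ft_force"]); F.append([-G@t,G@rad,G@n])
a=np.mean(A,0);f=np.mean(F,0)
print(f"t {s['time']:.2f} ang {a[0]:.4f} rad {a[1]:.4f} lat {a[2]:.4f} resist {f[0]:.2f} (sd {np.std(F,0)[0]:.1f}) radial {f[1]:.2f} lat {f[2]:.2f} grip {s['grip_force']:.0f} w {s['width']:.4f}")
E
p="python3 -m pendant"
python3 m.py
$p '[[-0.0023,0,0.0059,0],[-0.0023,0,0.0059,0],[0,0,0,0]]' >/dev/null; python3 m.py
$p '[[-0.0019,0,0.006,0],[-0.0019,0,0.006,0],[0,0,0,0],[0,0,0,0]]' >/dev/null; python3 m.py
$p '[[-0.0016,0,0.0061,0],[-0.0015,0,0.0061,0],[0,0,0,0]]' >/dev/null; python3 m.py
$p '[[-0.0012,0,0.0062,0],[-0.0012,0,0.0062,0],[0,0,0,0],[0,0,0,0]]' >/dev/null; python3 m.py
```

```text
t 6.05 ang -0.0009 rad 0.2101 lat -0.0000 resist -0.46 (sd 0.4) radial -0.05 lat -0.52 grip 35 w 0.0334
t 6.45 ang 0.0604 rad 0.2100 lat 0.0001 resist 1.42 (sd 0.4) radial -0.29 lat -0.45 grip 35 w 0.0333
t 6.93 ang 0.1190 rad 0.2101 lat 0.0001 resist 1.47 (sd 0.2) radial -0.18 lat 0.34 grip 35 w 0.0333
t 7.33 ang 0.1796 rad 0.2101 lat 0.0001 resist 2.00 (sd 0.3) radial 1.07 lat 1.59 grip 35 w 0.0332
t 7.82 ang 0.2393 rad 0.2101 lat 0.0001 resist 0.91 (sd 0.3) radial 2.21 lat 3.70 grip 35 w 0.0335
```

```bash
p="python3 -m pendant"
$p '[[-0.0006,0.0006,0.0041,0],[0,0,0,0],[0,0,0,0]]' >/dev/null; python3 m.py
$p '[[-0.0005,0,0.0042,0],[0,0,0,0],[0,0,0,0]]' >/dev/null; python3 m.py
$p '[[-0.0005,0,0.0042,0],[0,0,0,0],[0,0,0,0]]' >/dev/null; python3 m.py
$p '[[-0.0004,0,0.0042,0],[0,0,0,0],[0,0,0,0]]' >/dev/null; python3 m.py
$p '[[-0.0003,0,0.0042,0],[0,0,0,0],[0,0,0,0]]' >/dev/null; python3 m.py
$p '[[-0.0002,0,0.0042,0],[0,0,0,0],[0,0,0,0]]' >/dev/null; python3 m.py
```

```text
t 8.22 ang 0.2577 rad 0.2101 lat 0.0002 resist 5.09 (sd 0.2) radial 1.23 lat -0.94 grip 35 w 0.0332
t 8.62 ang 0.2790 rad 0.2101 lat 0.0002 resist 3.41 (sd 0.5) radial 1.79 lat -1.46 grip 35 w 0.0332
t 9.02 ang 0.3002 rad 0.2102 lat 0.0003 resist 1.35 (sd 0.3) radial 2.50 lat -2.14 grip 35 w 0.0328
t 9.42 ang 0.3205 rad 0.2102 lat 0.0003 resist 0.88 (sd 0.2) radial 2.72 lat -2.87 grip 35 w 0.0331
t 9.82 ang 0.3406 rad 0.2102 lat 0.0003 resist -0.17 (sd 0.7) radial 3.51 lat -3.05 grip 35 w 0.0334
t 10.22 ang 0.3584 rad 0.2101 lat 0.0004 resist 0.96 (sd 0.6) radial 3.14 lat -3.91 grip 35 w 0.0331
```

```bash
p="python3 -m pendant"
$p '[[-0.0006,-0.0006,0.0042,0],[0,0,0,0],[0,0,0,0]]' >/dev/null; python3 m.py
$p '[[0,0,0.0042,0],[0,0,0,0],[0,0,0,0]]' >/dev/null; python3 m.py
$p '[[0,0,0.0042,0],[0,0,0,0],[0,0,0,0]]' >/dev/null; python3 m.py
$p '[[0.0001,0,0.0042,0],[0,0,0,0],[0,0,0,0]]' >/dev/null; python3 m.py
$p '[[0.0002,0,0.0042,0],[0,0,0,0],[0,0,0,0]]' >/dev/null; python3 m.py
$p '[[0.0003,0,0.0042,0],[0,0,0,0],[0,0,0,0]]' >/dev/null; python3 m.py
```

```text
t 10.62 ang 0.3738 rad 0.2101 lat 0.0004 resist 6.67 (sd 0.4) radial 1.16 lat -4.22 grip 35 w 0.0332
t 11.02 ang 0.3922 rad 0.2102 lat 0.0004 resist 7.76 (sd 0.4) radial 1.06 lat -4.61 grip 35 w 0.0330
t 11.42 ang 0.4131 rad 0.2102 lat 0.0004 resist 7.30 (sd 0.7) radial 1.04 lat -4.10 grip 35 w 0.0330
t 11.82 ang 0.4342 rad 0.2103 lat 0.0004 resist 6.65 (sd 0.5) radial 1.50 lat -3.97 grip 35 w 0.0330
t 12.22 ang 0.4552 rad 0.2103 lat 0.0004 resist 5.18 (sd 0.5) radial 2.43 lat -3.16 grip 35 w 0.0330
t 12.62 ang 0.4763 rad 0.2103 lat 0.0003 resist 4.99 (sd 0.3) radial 2.43 lat -2.21 grip 35 w 0.0329
```

The force stays about 4–5 N higher from 0.37–0.40 rad onward. So contact came just before the tooth at 0.42, and that was click 1. Clicks 2 and 3 are at 0.54 and 0.66, so the lever should seat at 0.72 and stay well below 0.78.

```bash
p="python3 -m pendant"
$p '[[0.0002,0.0003,0.0042,0],[0.0002,0,0.0042,0],[0,0,0,0],[0,0,0,0]]' >/dev/null; python3 m.py
$p '[[0.0006,0,0.0042,0],[0.0006,0,0.0041,0],[0,0,0,0],[0,0,0,0]]' >/dev/null; python3 m.py
$p '[[0.0007,0,0.0041,0],[0.0008,0,0.0041,0],[0,0,0,0],[0,0,0,0]]' >/dev/null; python3 m.py
$p '[[0.0009,0,0.0041,0],[0.0009,0,0.0041,0],[0,0,0,0],[0,0,0,0]]' >/dev/null; python3 m.py
```

```text
t 13.10 ang 0.5135 rad 0.2104 lat 0.0004 resist 8.93 (sd 0.4) radial -1.34 lat -5.22 grip 35 w 0.0330
t 13.58 ang 0.5547 rad 0.2105 lat 0.0004 resist 7.73 (sd 0.5) radial -0.88 lat -4.64 grip 35 w 0.0324
t 14.07 ang 0.5959 rad 0.2106 lat 0.0004 resist 6.94 (sd 0.3) radial 0.15 lat -4.43 grip 35 w 0.0325
t 14.55 ang 0.6306 rad 0.2107 lat 0.0004 resist 10.67 (sd 0.0) radial -1.95 lat -6.06 grip 35 w 0.0323
```

```bash
p="python3 -m pendant"
$p '[[0.0011,-0.0004,0.0041,0],[0.0011,-0.0004,0.0041,0],[0,0,0,0],[0,0,0,0]]' >/dev/null; python3 m.py
$p '[[0.0012,0,0.0041,0],[0.0012,0,0.004,0],[0,0,0,0],[0,0,0,0]]' >/dev/null; python3 m.py
$p '[[0,0,0,0],[0,0,0,0],[0,0,0,0]]' >/dev/null; python3 m.py
```

```text
t 15.03 ang 0.6706 rad 0.2108 lat 0.0003 resist 9.21 (sd 0.4) radial 0.14 lat -1.92 grip 35 w 0.0324
t 15.52 ang 0.7131 rad 0.2109 lat 0.0002 resist 7.20 (sd 0.6) radial 1.15 lat -1.22 grip 35 w 0.0326
t 15.92 ang 0.7130 rad 0.2109 lat 0.0002 resist 7.05 (sd 0.2) radial 1.14 lat -1.06 grip 35 w 0.0327
```

```bash
python3 -c "
from bench import r
print(r.close_job())"
```

```text
the job is handed in; nothing more can be done
None
```

I drew the lever down until the nose met the washer at about 0.37 rad, then squeezed three clicks more. I handed the job in with the knob still gripped and the lever held in the 0.72 rad notch (measured 0.713), at about 16 of the 72 s; the clicks were counted from force and lever angle, with no final camera check.

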